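# Test the dosing syringes and reject the one that sticks

### The job

Before mixing film developer, try the three dosing syringes in the wooden rack: push each plunger straight down through its stroke as far as it will go. When all three have been tried, take the one that sticks near the start of its stroke out of the rack and stand it, foot down, in the red cup; leave the two good ones in the rack with their plungers fully in, and do not knock over or shift the steel cup, the bottles or the black tank.

Things in the scene. Friction and masses are not known exactly. Their poses are not given: they have to be found in the camera images.
- syringe_1: one of three identical dosing syringes upright in the rack, any in any hole; only pushing shows which sticks. White barrel 28 mm wide, 100 mm long; its top 14 mm is a blue collar 40 mm wide (86 to 100 mm above the foot, the place to grip; its underside is 46 mm above the rack's top). About 0.085 kg. Origin: centre of the foot, which stands 5 mm above the table; z up the barrel
- thumb_1 (a point): centre of the top of the black thumb disc (30 mm wide, on a 12 mm grey stem) of syringe_1; push it straight down. Drawn out it is 34 mm above the collar, 134 mm above the foot, about 139 mm above the table
- plunger_1 (a joint): plunger travel of syringe_1 in m: 0 = drawn out, grows as pushed in; starts below 0.001. A good one slides against 2 to 3 N and stops hard at 0.028, its disc then 6 mm above the collar; the sticking one stops dead at about 0.007. No spring: a plunger stays where it is left
- syringe_2: one of three identical dosing syringes upright in the rack, any in any hole; only pushing shows which sticks. White barrel 28 mm wide, 100 mm long; its top 14 mm is a blue collar 40 mm wide (86 to 100 mm above the foot, the place to grip; its underside is 46 mm above the rack's top). About 0.085 kg. Origin: centre of the foot, which stands 5 mm above the table; z up the barrel
- thumb_2 (a point): centre of the top of the black thumb disc (30 mm wide, on a 12 mm grey stem) of syringe_2; push it straight down. Drawn out it is 34 mm above the collar, 134 mm above the foot, about 139 mm above the table
- plunger_2 (a joint): plunger travel of syringe_2 in m: 0 = drawn out, grows as pushed in; starts below 0.001. A good one slides against 2 to 3 N and stops hard at 0.028, its disc then 6 mm above the collar; the sticking one stops dead at about 0.007. No spring: a plunger stays where it is left
- syringe_3: one of three identical dosing syringes upright in the rack, any in any hole; only pushing shows which sticks. White barrel 28 mm wide, 100 mm long; its top 14 mm is a blue collar 40 mm wide (86 to 100 mm above the foot, the place to grip; its underside is 46 mm above the rack's top). About 0.085 kg. Origin: centre of the foot, which stands 5 mm above the table; z up the barrel
- thumb_3 (a point): centre of the top of the black thumb disc (30 mm wide, on a 12 mm grey stem) of syringe_3; push it straight down. Drawn out it is 34 mm above the collar, 134 mm above the foot, about 139 mm above the table
- plunger_3 (a joint): plunger travel of syringe_3 in m: 0 = drawn out, grows as pushed in; starts below 0.001. A good one slides against 2 to 3 N and stops hard at 0.028, its disc then 6 mm above the collar; the sticking one stops dead at about 0.007. No spring: a plunger stays where it is left
- rack: plywood block 70 x 225 x 45 mm, fixed, with three blind holes 31.5 mm wide and 40 mm deep in a row along its y axis at -75, 0 and +75 mm. Origin: centre of the underside
- cup: red reject cup, open at the top, loose: 90 mm over the rim, 70 mm tall, wall 4 mm, floor about 5 mm thick, 0.3 kg. Origin: centre of the underside. Stands to the left or the right of the rack
- mug: bystander: bare steel cup of the same size as the red one, on the other side of the rack. Origin: centre of the underside
- bottle_l: bystander: amber glass bottle with black cap and paper label, 72 mm in diameter, 140 mm tall, on the left beyond the cups. Origin: centre of the underside
- bottle_r: bystander: amber glass bottle with black cap and paper label, 72 mm in diameter, 140 mm tall, on the right beyond the cups. Origin: centre of the underside
- film_tank: bystander: black developing tank, 90 mm in diameter, 98 mm tall, beyond the rack. Origin: centre of the underside

How it is judged (in metres and radians):
On the way:
1. all three plungers have been pushed as far as they go while the syringes stand in the rack (((distance of each of syringe_2, syringe_3, syringe_1 from where it was at the start of the episode below 0.02 m and angle between each of syringe_2, syringe_3, syringe_1's own z axis and vertical below 0.17 rad and value of joint each of plunger_2, plunger_3 above 0.024 m and value of joint plunger_1 between 0.004 and 0.012 m) or (distance of each of syringe_1, syringe_3, syringe_2 from where it was at the start of the episode below 0.02 m and angle between each of syringe_1, syringe_3, syringe_2's own z axis and vertical below 0.17 rad and value of joint each of plunger_1, plunger_3 above 0.024 m and value of joint plunger_2 between 0.004 and 0.012 m) or (distance of each of syringe_1, syringe_2, syringe_3 from where it was at the start of the episode below 0.02 m and angle between each of syringe_1, syringe_2, syringe_3's own z axis and vertical below 0.17 rad and value of joint each of plunger_1, plunger_2 above 0.024 m and value of joint plunger_3 between 0.004 and 0.012 m))), for 0.2 s.
At the end, for the whole second after the job is handed in: the sticking syringe rests, foot down, on the floor of the upright red cup (it may lean on the rim), released; the two good ones stand within 20 mm of where they were, within 10 degrees of upright, with their plungers within 4 mm of fully in (((distance of each of syringe_2, syringe_3 from where it was at the start of the episode below 0.02 m and angle between each of syringe_2, syringe_3's own z axis and vertical below 0.17 rad and value of joint each of plunger_2, plunger_3 above 0.024 m and horizontal distance between syringe_1 and cup below 0.035 m and z of syringe_1 in the frame of cup between 0 and 0.03 m and angle between syringe_1's own z axis and vertical below 0.8 rad and linear speed of syringe_1 below 0.03 m/s) or (distance of each of syringe_1, syringe_3 from where it was at the start of the episode below 0.02 m and angle between each of syringe_1, syringe_3's own z axis and vertical below 0.17 rad and value of joint each of plunger_1, plunger_3 above 0.024 m and horizontal distance between syringe_2 and cup below 0.035 m and z of syringe_2 in the frame of cup between 0 and 0.03 m and angle between syringe_2's own z axis and vertical below 0.8 rad and linear speed of syringe_2 below 0.03 m/s) or (distance of each of syringe_1, syringe_2 from where it was at the start of the episode below 0.02 m and angle between each of syringe_1, syringe_2's own z axis and vertical below 0.17 rad and value of joint each of plunger_1, plunger_2 above 0.024 m and horizontal distance between syringe_3 and cup below 0.035 m and z of syringe_3 in the frame of cup between 0 and 0.03 m and angle between syringe_3's own z axis and vertical below 0.8 rad and linear speed of syringe_3 below 0.03 m/s)) and angle between cup's own z axis and vertical below 0.15 rad and linear speed of cup below 0.03 m/s); the robot touches nothing.
It fails at once if mug shifted by more than 30 mm or tipped (distance of mug from where it was at the start of the episode above 0.03 m or angle between mug's own z axis and vertical above 0.4 rad).
It fails at once if bottle_l shifted by more than 30 mm or tipped (distance of bottle_l from where it was at the start of the episode above 0.03 m or angle between bottle_l's own z axis and vertical above 0.4 rad).
It fails at once if bottle_r shifted by more than 30 mm or tipped (distance of bottle_r from where it was at the start of the episode above 0.03 m or angle between bottle_r's own z axis and vertical above 0.4 rad).
It fails at once if film_tank shifted by more than 30 mm or tipped (distance of film_tank from where it was at the start of the episode above 0.03 m or angle between film_tank's own z axis and vertical above 0.4 rad).
It also fails if it takes over 58 s, if anything falls off the work surface, if the arm or the gripper's body presses on something with over 40 N, if the wrist force passes 120 N, or if a joint passes its speed limit or range.

### The arm

A 7-joint arm with a two-finger parallel gripper is mounted at the origin on the work surface. World frame = base frame: x ahead of the robot, y to its left, z up, the work surface at z = 0. Lengths are in mm, angles in rad, forces in N, time in s.
With the tool pointing down it reaches from about 425 to 875 mm from the base axis. Payload 9.9 kg.
Tool frame: the origin (TCP) lies midway between the tips of the shut fingers; the grasp point (between the pads) lies 19 mm behind it (bot.pinch_z is the distance from the TCP to the grasp point, in mm); z points along the fingers, y is the line along which they close (so a half turn about z gives the same grasp; the last joint's range is limited). The gripper opens to 85 mm and grips with 20 to 120 N. Pads are 22 mm wide; open, the fingers measure 114 mm over their backs; the gripper's body (76 mm by 85 mm) begins 54 mm behind the grasp point. The pads swing forward as they close: fully open they stand 13 mm farther back than shut.
Start: joints at [-1.362, 0.576, 0.025, 1.437, -0.015, 1.129, -0.057], TCP at [194.821, 646.277, 231.289] pointing down, gripper open.
Joint ranges: [-2.76, 2.76], [-0.34, 2.15], [-1.52, 1.57], [0.19, 2.46], [-1.09, 4.23], [0.17, 1.99], [-2.82, 2.82]. Speed limits (rad/s): [2.22, 2.22, 3.01, 3.01, 3.14, 3.14, 3.14].

### API

Orientations are given as a 3x3 rotation matrix whose columns are the frame's x, y, z axes.
In Python, from workcell import bot gives the robot as it stands. The module is installed in compiled form; this text tells all that it offers.
- The arm moves only by the shell command python3 -m jog 'ROWS' [FORCE]. ROWS is text: rows parted by semicolons, each of 5 numbers parted by spaces: the opening, from -1 (shut) to 1 (fully open), then the shift along the tool's x, y, z in cm, then the turn about the tool's z in degrees. A call has 1 to 12 rows; each row is the pose to reach, as a shift and turn from the pose commanded when the call began, along the tool's axes at that moment; what a row does not reach only later rows make up. A row lasts 1/8 s, in which the tool goes at most 62.5 mm and 10.7 degrees, less where a joint would pass 70% of its speed; a pose out of reach is approached as far as the arm can. A call with a gripper value outside its range is refused whole. The fingers move at their own pace and stop on an object; FORCE is the grip in N (left out, the last holds). Time passes only in rows, so rows that repeat a pose let the fingers close. It gives the time, the measured TCP pose, the force, the opening and the grip force at its end, in the units of the state.
- bot.read_state(): the state, without advancing time (a new reading comes with each control period).
- bot.camera(name): name is "side" or "top"; returns a dict with "img" (384x512x3 uint8, red, green, blue), "depth" (384x512 float32, mm along the optical axis (not along the pixel's ray), 0 where there is no reading), "vertical_fov" (degrees; the focal length in pixels is half the picture's height over the tangent of half this angle, whatever the lens; pixels are square), "cx", "cy" (the principal point, pixels), "pose" (4x4, takes a point from camera to world coordinates). Camera axes: x right, y up, looking along -z (the intrinsics and any distortion apply to the point x, -y, -z); pixel columns grow to the right and rows downward; lengths in mm; the calibration is good to about 2 mm. A picture is of the moment at which its call begins.
- bot.finish_job(): hands the job in; it is judged then, once.
The state is a dict: "t": time; "qpos": joint angles; "dq": joint speeds; "effort": joint torques, N m; "tool_pos": TCP position; "ee_rot": TCP orientation; "contact_force": force on the tool from outside, world axes, zero at the start; "wrist_torque": the same for the moment, N m; "opening": finger opening in mm; "grip_force": force on a finger pad.
Only numpy, scipy, OpenCV 4.12 (cv2) and the standard library are available. Lean on these libraries where they do the work, as an engineer would, in place of code of your own. Each camera call takes 0.05 s, during which the arm holds its last target. There are 200 camera calls.

## Working session

There is one attempt and no reset: what is moved stays moved. The work goes in short steps, Python scripts to look and compute and a shell command to move; the robot and the scene stay as the last step left them, time stands still between calls to the robot, and variables do not carry over. Pictures are saved under pics/ and viewed, at most 10 in all, crops included, and the job is handed in when it is done.

```bash
mkdir -p pics
cat > h.py <<'E'
import numpy as np, cv2
from workcell import bot
def cam(n):
    c=bot.camera(n); c['f']=192/np.tan(np.radians(c['vertical_fov'])/2); return c
def save(c,p): cv2.imwrite(p,c['img'][:,:,::-1])
def cloud(c):
    v,u=np.mgrid[0:384,0:512]; d=c['depth']
    P=np.stack([(u-c['cx'])/c['f']*d,-(v-c['cy'])/c['f']*d,-d],-1)
    return P@c['pose'][:3,:3].T+c['pose'][:3,3]
def ray(c,u,v,z):
    r=c['pose'][:3,:3]@np.array([(u-c['cx'])/c['f'],-(v-c['cy'])/c['f'],-1]); o=c['pose'][:3,3]
    return o+r*(z-o[2])/r[2]
E
python3 - <<'E'
from h import *
for n in('top','side'):
    c=cam(n); save(c,f'pics/{n}0.png'); print(n,c['pose'].round(2),c['vertical_fov'],c['cx'],c['cy'],{k:v for k,v in c.items() if k not in('img','depth','pose')})
s=bot.read_state(); print(s['tool_pos'],s['ee_rot'],s['opening'],s['t'],bot.pinch_z)
E
```

```text
top [[-2.00000e-02  9.90000e-01 -1.00000e-01  5.02140e+02]
 [-1.00000e+00 -2.00000e-02 -1.00000e-02 -1.11100e+01]
 [-2.00000e-02  1.00000e-01  9.90000e-01  1.23137e+03]
 [ 0.00000e+00  0.00000e+00  0.00000e+00  1.00000e+00]] 53.9717769478829 253.95501266397434 188.82478840065497 {'vertical_fov': 53.9717769478829, 'cx': 253.95501266397434, 'cy': 188.82478840065497, 'f': np.float64(377.05076269051096)}
side [[ 7.1000e-01  4.9000e-01 -5.0000e-01 -1.4330e+01]
 [-7.0000e-01  4.9000e-01 -5.2000e-01 -6.7515e+02]
 [-1.0000e-02  7.2000e-01  6.9000e-01  9.9505e+02]
 [ 0.0000e+00  0.0000e+00  0.0000e+00  1.0000e+00]] 48.11221132757395 259.68482135149094 191.28138144625683 {'vertical_fov': 48.11221132757395, 'cx': 259.68482135149094, 'cy': 191.28138144625683, 'f': np.float64(430.1050823817622)}
[194.68387014 645.86616793 230.53046359] [[-9.57454670e-01  2.88583450e-01 -3.83628926e-04]
 [ 2.88583699e-01  9.57453535e-01 -1.47565831e-03]
 [-5.85436953e-05 -1.52358500e-03 -9.99998838e-01]] 85.66828362749717 0.1 18.700000000000003
```

View pics/top0.png

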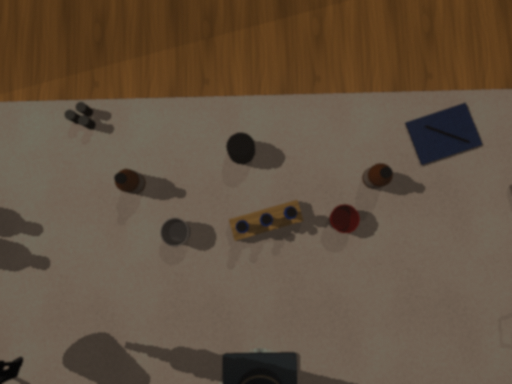

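View pics/side0.png

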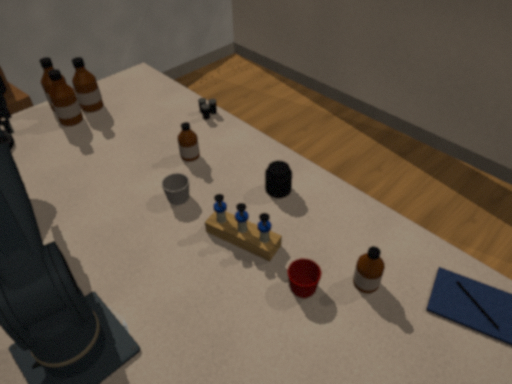

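The top view shows the rack with three syringes near (242,226), (266,219) and (290,213). The red cup is right at (344,219), the steel cup left at (175,232), the tank at (240,148), and the bottles at (128,180) and (380,176). The side view agrees.

```bash
cat > m.py <<'E'
from h import *
def cents(mask,amin):
    n,l,s,ce=cv2.connectedComponentsWithStats(mask.astype(np.uint8)); return [(i,ce[i],s[i,4]) for i in range(1,n) if s[i,4]>=amin],l
for n in ('top','side'):
    c=cam(n); P=cloud(c); hsv=cv2.cvtColor(c['img'],cv2.COLOR_RGB2HSV); H,S,V=[hsv[...,i].astype(int) for i in range(3)]
    print(n)
    masks={'blue':(H>105)&(H<130)&(S>120)&(V>40),'red':((H<6)|(H>172))&(S>150)&(V>50),'rack':(H>12)&(H<25)&(S>110)&(V>80)&(P[...,2]<70)&(P[...,2]>25)}
    for k,m in masks.items():
        b,l=cents(m,12)
        for i,ce,a in b:
            p=P[l==i]; p=p[np.isfinite(p).all(1)]
            print(k,ce.round(1),a,'med',np.median(p,0).round(0),'zr',np.percentile(p[:,2],[5,95]).round(0),'ray93',ray(c,*ce,98).round(0), 'ray70',ray(c,*ce,70).round(0))
            if k=='rack': print('  rect',cv2.minAreaRect(p[:,:2].astype(np.float32)))
    m=(P[...,2]>115)&(P[...,2]<160)&(V<70)&(np.abs(P[...,0]-470)<250)
    b,l=cents(m,8)
    for i,ce,a in b: print('high',ce.round(1),a,np.median(P[l==i],0).round(0),'ray139',ray(c,*ce,139).round(0))
    h=P[...,2]; 
    if n=='top':
        b,l=cents((h>60)&(h<200)&(P[...,0]>300)&(P[...,0]<900),25)
        for i,ce,a in b: print('obj',ce.round(0),a,P[l==i].min(0).round(0),P[l==i].max(0).round(0))
E
python3 m.py
```

```text
top
red [348.3 221.4] 213 med [ 516. -301.   52.] zr [ 6. 73.] ray93 [ 517. -276.   98.] ray70 [ 517. -282.   70.]
rack [260.  217.1] 633 med [541.  -1.  46.] zr [43. 50.] ray93 [535. -13.  98.] ray70 [536. -13.  70.]
  rect ((528.6143188476562, -29.914703369140625), (68.03036499023438, 223.6145782470703), 14.909616470336914)
rack [295.4 220.4] 28 med [ 525. -122.   47.] zr [42. 51.] ray93 [ 523. -118.   98.] ray70 [ 524. -121.   70.]
  rect ((523.665771484375, -124.85851287841797), (24.99540138244629, 9.482003211975098), 88.75060272216797)
rack [271.7 227.3] 24 med [505. -48.  46.] zr [43. 50.] ray93 [504. -47.  98.] ray70 [504. -48.  70.]
  rect ((503.3979797363281, -51.18058776855469), (21.962995529174805, 9.338277816772461), 88.82431030273438)
high [384.3 172.1] 145 [ 657. -378.  140.] ray139 [ 657. -377.  139.]
high [120.9 177.9] 134 [657. 394. 140.] ray139 [657. 393. 139.]
high [290.5 211.5] 84 [ 548. -101.  139.] ray139 [ 548. -101.  139.]
high [265.6 218.7] 82 [528. -30. 140.] ray139 [529. -29. 139.]
high [240.7 225.7] 82 [510.  43. 140.] ray139 [510.  44. 139.]
obj [240. 146
[... 1483 characters left out ...]
72656), 49.66384506225586)
rack [269.9 241.9] 233 med [ 548. -125.   43.] zr [39. 46.] ray93 [ 517. -156.   98.] ray70 [ 533. -140.   70.]
  rect ((548.8049926757812, -120.86937713623047), (70.93368530273438, 42.14897918701172), 11.375922203063965)
high [83.4 80.6] 274 [554. 928. 137.] ray139 [556. 927. 139.]
high [57.4 89.8] 451 [448. 907. 136.] ray139 [450. 933. 139.]
high [185.4 127.4] 71 [653. 389. 133.] ray139 [647. 379. 139.]
high [218.7 198.4] 60 [505.  38. 136.] ray139 [503.  34. 139.]
high [240.8 207.7] 65 [524. -35. 137.] ray139 [522. -37. 139.]
high [264.  217.5] 67 [ 544. -107.  136.] ray139 [ 542. -109.  139.]
high [373.3 254.2] 161 [ 650. -388.  137.] ray139 [ 647. -390.  139.]
```

```bash
python3 -m jog '-1 -47.5 -48.7 2 58;-1 -47.5 -48.7 2 58;-1 -47.5 -48.7 2 58;-1 -47.5 -48.7 2 58;-1 -47.5 -48.7 2 58;-1 -47.5 -48.7 2 58;-1 -47.5 -48.7 2 58;-1 -47.5 -48.7 2 58;-1 -47.5 -48.7 2 58;-1 -47.5 -48.7 2 58;-1 -47.5 -48.7 2 58;-1 -47.5 -48.7 2 58' 40
```

```text
t: 1.7
tool_pos: [510.4, 37.9, 211.4]
ee_rot: [[-0.255, 0.967, 0.001], [0.967, 0.255, -0.002], [-0.002, 0.0, -1.0]]
contact_force: [0.3, 1.0, -0.1]
opening: -0.1
grip_force: 0.0
```

```bash
python3 -m jog '-1 0 0 0 0;-1 0 0 0 0;-1 0 0 3 0;-1 0 0 6 0;-1 0 0 6 0;-1 0 0 6 0'
python3 - <<'E'
from h import *
for n in ('side',):
    c=cam(n); cv2.imwrite('pics/s1.png',cv2.resize(c['img'][130:270,170:370,::-1],None,fx=4,fy=4,interpolation=cv2.INTER_CUBIC))
E
```

```text
t: 2.45
tool_pos: [509.4, 43.6, 152.2]
ee_rot: [[-0.264, 0.965, 0.001], [0.965, 0.264, 0.0], [0.0, 0.001, -1.0]]
contact_force: [0.3, 0.2, 0.4]
opening: -0.1
grip_force: 0.0
```

View pics/s1.png

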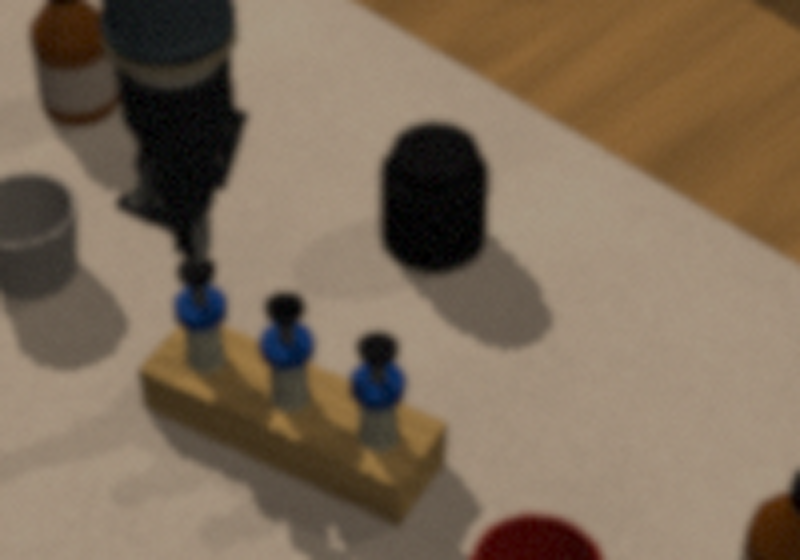

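The crop shows the fingertips just above the left syringe's disc at about (197,265), well centred. I'll push in small steps.

```bash
python3 -m jog '-1 0 0 1 0;-1 0 0 1.4 0;-1 0 0 1.8 0;-1 0 0 2.2 0;-1 0 0 2.5 0;-1 0 0 2.5 0'; python3 -m jog '-1 0 0 0.2 0;-1 0 0 0.4 0;-1 0 0 0.4 0'
```

```text
t: 3.25
tool_pos: [514.9, 43.0, 131.6]
ee_rot: [[-0.262, 0.965, 0.013], [0.965, 0.262, 0.003], [-0.001, 0.014, -1.0]]
contact_force: [-3.1, 1.2, 57.3]
opening: 0.0
grip_force: 28.5
t: 3.62
tool_pos: [516.8, 43.0, 131.0]
ee_rot: [[-0.261, 0.965, 0.019], [0.965, 0.261, 0.005], [-0.0, 0.019, -1.0]]
contact_force: [-11.9, 0.6, 99.0]
opening: 0.1
grip_force: 49.3
```

The left one sticks: it stopped at z≈131 with the force climbing. I'll back off and lift.

```bash
python3 -m jog '-1 0 0 -1 0;-1 0 0 -4 0;-1 0 0 -4 0;-1 0 0 -4 0'
python3 - <<'E'
from h import *
c=cam('side'); P=cloud(c); hsv=cv2.cvtColor(c['img'],cv2.COLOR_RGB2HSV); H,S,V=[hsv[...,i].astype(int) for i in range(3)]
n,l,s,ce=cv2.connectedComponentsWithStats(((H>105)&(H<130)&(S>120)&(V>40)).astype(np.uint8))
for i in range(1,n):
    if s[i,4]>12: print(ce[i],s[i,4])
E
```

```text
t: 4.12
tool_pos: [508.7, 43.0, 161.8]
ee_rot: [[-0.263, 0.965, -0.001], [0.965, 0.263, -0.0], [0.0, -0.001, -1.0]]
contact_force: [-0.2, 1.0, -0.2]
opening: -0.1
grip_force: 0.0
[219.13924051 207.35443038] 79
[241.20238095 216.3452381 ] 84
[263.98888889 226.21111111] 90
[473.50696379 305.73577398] 2513
```

```bash
python3 -m jog '-1 -5 0 0 0;-1 -7.6 -0.1 0 0;-1 -7.6 -0.1 0 0;-1 -7.6 -0.1 0 0;-1 -7.6 -0.1 1.8 0;-1 -7.6 -0.1 2.3 0;-1 -7.6 -0.1 2.7 0;-1 -7.6 -0.1 3.1 0;-1 -7.6 -0.1 3.1 0'; python3 -m jog '-1 0 0 0.4 0;-1 0 0 0.9 0;-1 0 0 1.4 0;-1 0 0 1.8 0;-1 0 0 1.8 0'
```

```text
t: 5.3
tool_pos: [528.0, -30.6, 131.2]
ee_rot: [[-0.263, 0.965, -0.0], [0.965, 0.263, -0.0], [0.0, -0.0, -1.0]]
contact_force: [0.7, 0.6, -0.3]
opening: 0.3
grip_force: 0.0
t: 5.92
tool_pos: [527.7, -30.6, 112.8]
ee_rot: [[-0.263, 0.965, -0.001], [0.965, 0.263, 0.0], [0.0, -0.001, -1.0]]
contact_force: [-0.1, -0.0, 0.6]
opening: 0.2
grip_force: 0.0
```

```bash
python3 -m jog '-1 0 0 0.2 0;-1 0 0 0.4 0;-1 0 0 0.4 0'
```

```text
t: 6.3
tool_pos: [529.5, -31.0, 111.0]
ee_rot: [[-0.262, 0.965, 0.004], [0.965, 0.262, 0.0], [-0.001, 0.004, -1.0]]
contact_force: [-2.1, 0.4, 20.0]
opening: 0.0
grip_force: 9.9
```

Hard stop at 111, so the middle syringe is fully in. Next, the right one.

```bash
python3 -m jog '-1 0 0 -3 0;-1 0 0 -5 0;-1 -4 0 -5 0;-1 -7.4 0 -5 0;-1 -7.4 0 -5 0;-1 -7.4 0 -5 0;-1 -7.4 0 -3 0;-1 -7.4 0 -2.4 0;-1 -7.4 0 -2 0;-1 -7.4 0 -2 0'; python3 -m jog '-1 0 0 0.5 0;-1 0 0 1 0;-1 0 0 1.5 0;-1 0 0 1.8 0;-1 0 0 2 0;-1 0 0 2 0'
```

```text
t: 7.55
tool_pos: [547.4, -101.7, 129.3]
ee_rot: [[-0.263, 0.965, -0.0], [0.965, 0.263, 0.0], [0.0, -0.0, -1.0]]
contact_force: [0.6, 0.4, 0.5]
opening: 0.1
grip_force: 0.0
t: 8.3
tool_pos: [549.0, -102.3, 111.0]
ee_rot: [[-0.262, 0.965, 0.004], [0.965, 0.262, -0.0], [-0.001, 0.004, -1.0]]
contact_force: [-1.7, 2.3, 20.5]
opening: -0.1
grip_force: 10.2
```

```bash
python3 -m jog '-1 0 0 -4 0;-1 0 0 -8 0;1 5 0 -8 0;1 10 0 -8 0;1 15 0 -8 0;1 15 0 -8 0;1 15 0 -8 0;1 15 0 -8 0'
python3 - <<'E'
from h import *
exec(open('m.py').read().split('for n in')[0].split('from h import *')[1])
c=cam('side'); cv2.imwrite('pics/s2.png',cv2.resize(c['img'][130:270,170:370,::-1],None,fx=4,fy=4,interpolation=cv2.INTER_CUBIC))
hsv=cv2.cvtColor(c['img'],cv2.COLOR_RGB2HSV); H,S,V=[hsv[...,i].astype(int) for i in range(3)]
for i,ce,a in cents((H>105)&(H<130)&(S>120)&(V>40),12)[0]: print(ce,a,ray(c,*ce,98))
E
```

```text
t: 9.3
tool_pos: [508.3, 41.1, 189.2]
ee_rot: [[-0.26, 0.965, 0.0], [0.965, 0.26, -0.001], [-0.001, -0.0, -1.0]]
contact_force: [-0.5, -0.9, 0.2]
opening: 85.6
grip_force: 0.0
[219.8125 206.95  ] 80 [506.95268362  38.87096149  98.        ]
[241.13157895 218.52631579] 38 [519.90566184 -38.83630778  98.        ]
[264.66666667 228.78787879] 33 [ 539.89319411 -113.32974233   98.        ]
[473.58376238 305.58138614] 2525 [ 718.23281225 -629.39015508   98.        ]
```

View pics/s2.png

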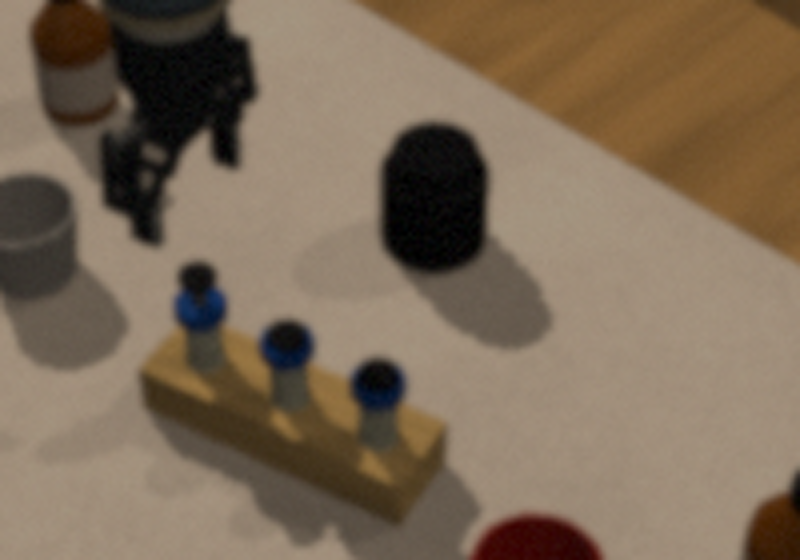

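Both good plungers are in at crop (288,340) and (378,375). The left disc stands high at (197,275), with the open gripper above it. Now I'll descend and grip.

```bash
python3 -m jog '1 0.1 0 3 0;1 0.1 0 6 0;1 0.1 0 9 0;1 0.1 0 11.3 0;1 0.1 0 11.3 0;1 0.1 0 11.3 0'; python3 -m jog '-1 0 0 0 0;-1 0 0 0 0;-1 0 0 0 0;-1 0 0 0 0;-1 0 0 0 0' 40
```

```text
t: 10.1
tool_pos: [508.4, 42.9, 77.0]
ee_rot: [[-0.261, 0.965, 0.001], [0.965, 0.261, -0.0], [-0.0, 0.001, -1.0]]
contact_force: [-0.4, -0.4, -0.9]
opening: 85.3
grip_force: 0.0
t: 10.72
tool_pos: [508.2, 43.7, 77.0]
ee_rot: [[-0.263, 0.965, 0.001], [0.965, 0.263, 0.0], [-0.0, 0.001, -1.0]]
contact_force: [-0.0, 0.3, 6.1]
opening: 38.6
grip_force: 39.4
```

```bash
python3 -m jog '-1 0 0 -1.5 0;-1 0 0 -3 0;-1 0 0 -5 0;-1 0 0 -8 0;-1 0 0 -11 0;-1 0 0 -13 0;-1 0 0 -13 0' 40; python3 -m jog '-1 -4 -0.8 0 0;-1 -8 -1.6 0 0;-1 -12 -2.5 0 0;-1 -16 -3.3 0 0;-1 -20 -4.1 0 0;-1 -24 -4.9 0 0;-1 -28 -5.8 0 0;-1 -30.8 -6.3 0 0;-1 -30.8 -6.3 0 0;-1 -30.8 -6.3 0 0;-1 -30.8 -6.3 0 0'
python3 - <<'E'
from h import *
c=cam('side'); cv2.imwrite('pics/s3.png',cv2.resize(c['img'][150:330,190:430,::-1],None,fx=3,fy=3,interpolation=cv2.INTER_CUBIC))
E
```

```text
t: 11.6
tool_pos: [508.6, 43.6, 208.4]
ee_rot: [[-0.263, 0.965, 0.004], [0.965, 0.263, 0.001], [-0.0, 0.004, -1.0]]
contact_force: [0.7, -0.2, -1.8]
opening: 38.6
grip_force: 40.3
t: 12.98
tool_pos: [528.0, -268.7, 206.1]
ee_rot: [[-0.264, 0.964, -0.0], [0.964, 0.264, 0.001], [0.001, -0.0, -1.0]]
contact_force: [-0.3, -0.1, -1.3]
opening: 38.6
grip_force: 40.3
```

View pics/s3.png

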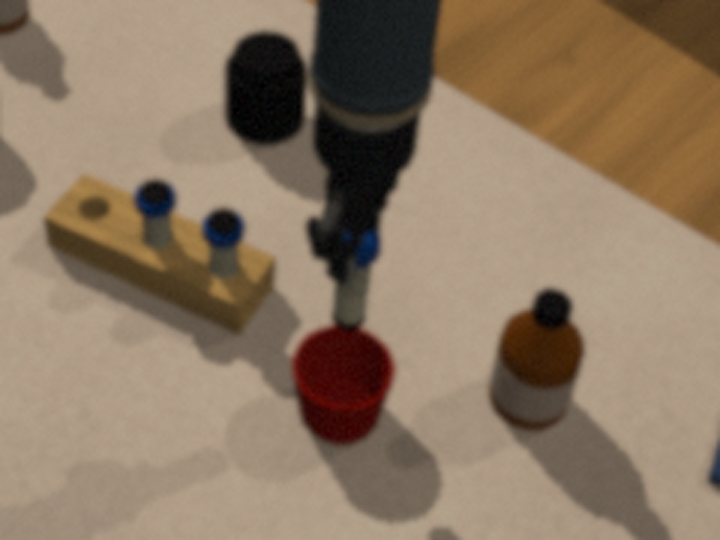

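The syringe is held upright above the red cup (rim centre at crop (343,368)), and the two good ones are still in the rack. I'll lower it, release and retreat.

```bash
python3 -m jog '-1 0 0 3 0;-1 0 0 6 0;-1 0 0 9 0;-1 0 0 11 0;-1 0 0 12 0;-1 0 0 12.5 0;-1 0 0 12.7 0;-1 0 0 12.7 0'
```

```text
t: 14.02
tool_pos: [528.2, -270.3, 79.8]
ee_rot: [[-0.263, 0.965, 0.001], [0.965, 0.263, -0.0], [-0.001, 0.001, -1.0]]
contact_force: [-0.1, 0.9, -0.5]
opening: 38.6
grip_force: 40.3
```

```bash
python3 -m jog '-1 0 0 0.2 0;-1 0 0 0.3 0;-1 0 0 0.3 0;0.1 0 0 0.3 0;0.3 0 0 0.3 0;0.6 0 0 0.3 0;0.6 0 0 0.3 0;0.6 0 0 0.3 0'
python3 - <<'E'
from h import *
c=cam('side'); cv2.imwrite('pics/s4.png',cv2.resize(c['img'][150:330,190:430,::-1],None,fx=3,fy=3,interpolation=cv2.INTER_CUBIC))
E
```

```text
t: 15.02
tool_pos: [527.9, -270.1, 76.3]
ee_rot: [[-0.263, 0.965, -0.0], [0.965, 0.263, -0.0], [0.0, -0.0, -1.0]]
contact_force: [0.4, 0.5, -1.3]
opening: 68.2
grip_force: 0.0
```

View pics/s4.png

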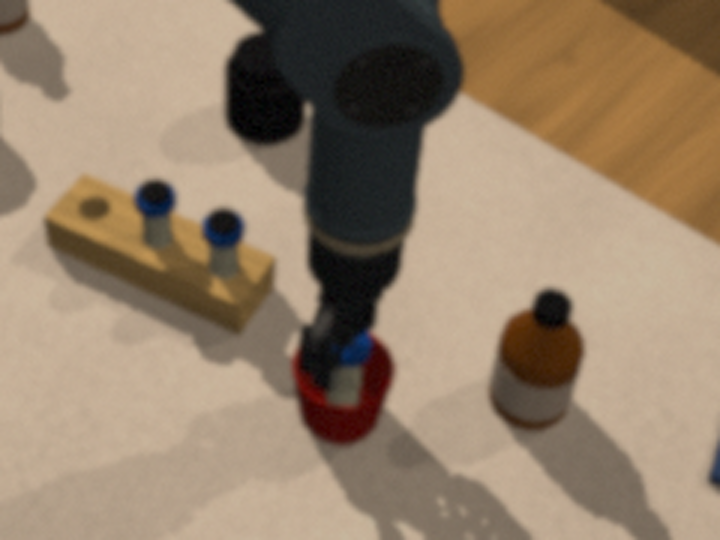

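The syringe stands upright in the cup at crop (348,370) with the fingers open around it. I'll open fully and rise.

```bash
python3 -m jog '1 0 0 0 0;1 0 0 0 0;1 0 0 -2 0;1 0 0 -4 0;1 0 0 -7 0;1 0 0 -11 0;1 0 0 -16 0;1 0 0 -18 0;1 0 0 -18 0;1 0 0 -18 0;1 0 0 -18 0'
python3 - <<'E'
from h import *
c=cam('side'); cv2.imwrite('pics/s5.png',cv2.resize(c['img'][110:330,150:430,::-1],None,fx=2.7,fy=2.7,interpolation=cv2.INTER_CUBIC))
E
```

```text
t: 16.45
tool_pos: [527.4, -269.8, 255.1]
ee_rot: [[-0.263, 0.965, -0.002], [0.965, 0.263, 0.001], [0.001, -0.002, -1.0]]
contact_force: [-1.2, -0.1, -0.7]
opening: 85.2
grip_force: 0.0
```

View pics/s5.png

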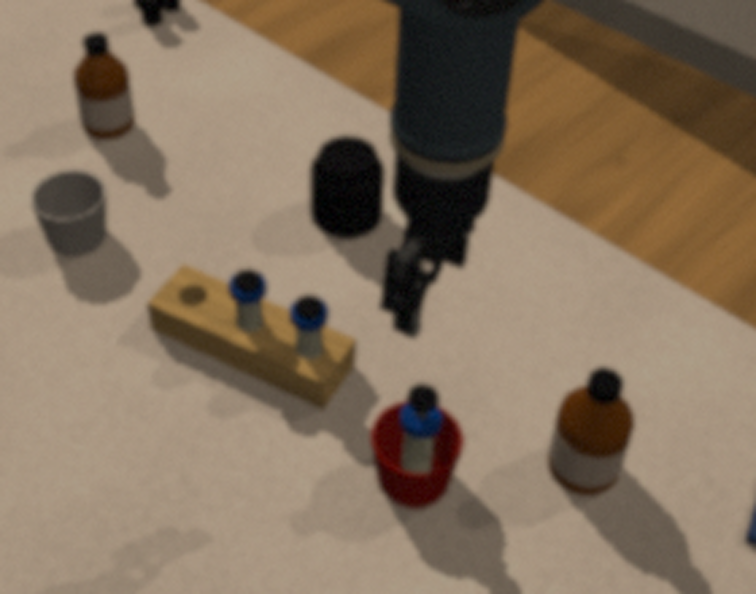

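The sticking syringe stands upright in the red cup at crop (420,430). The good ones are in the rack with plungers in, and nothing else has moved.

```bash
python3 -c "
from workcell import bot
print(bot.finish_job())"
```

```text
the job is handed in; nothing more can be done
None
```

I tried all three syringes: the left one stuck at about 7 mm and now stands foot down in the red cup, the other two are in the rack with plungers fully in, nothing else was disturbed in the last picture, and the job is handed in (no verdict came back).

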